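Set the pasta roller to its next thinner notch

ROBOT

A 6-joint arm with a two-finger parallel gripper is mounted at the origin on a cart in front of the work surface, level with it; the furniture and walls round the work are solid. World frame = base frame: x ahead of the robot, y to its left, z up, the work surface at z = 0. Lengths are in m, angles in rad, forces in N, time in s.
With the tool pointing down it reaches from about 0.275 to 0.875 m from the base axis. Payload 12.5 kg.
Tool frame: the origin (TCP) lies at the very end of the fingers, on their centre line; the grasp point (between the pads) lies 19 mm behind it (manip.hold_point_z is the distance from the TCP to the grasp point, in m); z points along the fingers, y is the line along which they close (so a half turn about z gives the same grasp; the last joint's range is limited). The gripper opens to 85 mm and grips with 20 to 120 N. Pads are 22 mm wide; open, the fingers measure 114 mm over their backs; the gripper's body (76 mm by 85 mm) begins 54 mm behind the grasp point. The pads swing forward as they close: fully open they stand 13 mm farther back than shut.
Start: joints at [-1.396, 0.351, 1.652, -0, 1.139, -0.085], TCP at [0.141, -0.532, 0.231] pointing down, gripper open.
Joint ranges: [-2.75, 2.75], [-0.79, 2.1], [0.01, 2.65], [-1.57, 4.71], [0.07, 3.14], [-2.87, 2.87]. Speed limits (rad/s): [2.22, 2.22, 2.79, 3.14, 3.14, 3.14].

INTERFACE

Orientations are given as a 3x3 rotation matrix whose columns are the frame's x, y, z axes.
In Python, from plant import manip, optics gives the robot as it stands.
- The arm moves only by the tool drive_tool, never from a script. Its argument "commands" is text: rows parted by semicolons, each of 5 numbers parted by spaces: the opening, from -1 (shut) to 1 (fully open), then the shift along the tool's x, y, z in m, then the turn about the tool's z in degrees. A call has exactly 5 rows; each row is the pose to reach, as a shift and turn from the pose commanded when the call began, along the tool's axes at that moment; what a row does not reach only later rows make up. A row lasts 1/8 s, in which the tool goes at most 62.5 mm and 10.7 degrees, less where a joint would pass 70% of its speed; a pose out of reach is approached as far as the arm can. A call with a gripper value outside its range is refused whole. The fingers move at their own pace and stop on an object; the grip force is fixed at half the most. Time passes only in rows, so rows that repeat a pose let the fingers close, or fill a call up. It gives the time, the measured TCP pose, the force, the opening and the grip force at its end, in the units of the state.
- manip.observe(): the state, without advancing time (a new reading comes with each control period).
- optics.snapshot(name): name is "scene" or "top" or "wrist"; returns a dict with "frame" (420x560x3 uint8, red, green, blue), "K" (3x3 intrinsics, pixels), "rvec" (rotation vector, rad) and "tvec" (3), from world to camera coordinates, as OpenCV has them. Camera axes: x right, y down, z forward; pixel columns grow to the right and rows downward; lengths in m; the calibration is good to about 2 mm. A picture is of the moment at which its call begins. There is no depth.
- manip.close_job(): hands the job in; it is judged then, once.
The state is a dict: "t": time; "joints": joint angles; "dq": joint speeds; "joint_torque": joint torques, N m; "tcp_pos": TCP position; "tool_rot": TCP orientation; "force": force on the tool from outside, world axes, zero at the start; "ft_torque": the same for the moment, N m; "width": opening from 0.0 (shut) to 1.0 (fully open); "gripper_force": force on a finger pad.
Only numpy, scipy, OpenCV 4.12 (cv2) and the standard library are available. Lean on these libraries where they do the work, as an engineer would, in place of code of your own. Each camera call takes 0.05 s, during which the arm holds its last target. There are 200 camera calls.

TASK

Set the pasta roller one step thinner: draw its spring-loaded thickness dial straight out, turn it clockwise (as you look at the dial's face) to the very next notch, and let it spring back in so that its pin drops fully home there. The steps are not even, so feel for the notch and never force the dial in between two; the machine only stands on its rubber feet, so do not drag or tip it, and leave the things around it where they are.

Things in the scene. Friction and masses are not known exactly. Their poses are not given: they have to be found in the camera images.
- pasta_machine: Chromed pasta roller, loose on rubber feet, about 4.5 kg; slides from some 20 N of side force. Origin: centre of underside; x to the robot's right, y along the rollers, z up. Side cheeks 148 mm (x) x 133 mm high at y = -80 and +80 mm, black motor at +y (to y = 119). The thickness dial is outside the -y cheek, axis along y at x = 0, z = 94 mm; out = -y, roughly towards the robot. Top: z = 133.
- dial_grip (a point): Middle of the dial's ribbed black grip, on the dial axis: machine frame (0, -124, 94) mm when home; z axis points out. Grip 40 mm diameter, 30 mm long (15 each way); beyond it an aluminium end ring 47 mm x 5 mm; inside it a 11 mm long thin neck, then a skirt 70 mm x 6 mm. Pinch it across its diameter from above, at any lean about the axis, and turn the hand about the axis with it.
- ring: The whole dial as one part: origin on the dial axis at the notch plate's face when home, 34 mm inward of dial_grip; z axis points out. It pulls straight out 9 mm to a hard stop, against a spring: about 7 N at home, 11.5 N at the stop. Below 5 mm of pull its pin locks it; above that it turns with 0.03 N m. Turning clockwise = about the machine's +y axis (the top goes to the machine's +x).
- notch_face (a point): Centre of the notch plate behind the dial, on the machine: (0, -90, 94) mm. The dial's 5 mm flat-ended pin sits 5 mm deep in a notch, with 0.03 rad of play each way. Let in between notches it stops on the plate, 5 mm out; over a notch it goes home. The next notch clockwise is 0.55 to 1.1 rad on, different on each machine and not marked; the one 0.9 rad after that is wrong.
- pointer (a point): Outer end of the white pointer line on the dial's skirt, 32 mm from the axis; moves with the dial. At the start it points right and up, at (29, -98, 109) mm in the machine's frame, and sinks as the dial turns clockwise. Angle clockwise from straight up: 1.1 rad (within 0.03) at the start, 1.65 to 2.2 in the next notch. Its y is -98 mm when home, -107 fully out.
- salt_mill: Turned wooden salt mill, 58 mm in diameter, 110 mm high, upright; origin at the centre of its underside. A bystander.
- cup: White cup, 68 mm in diameter, 67 mm high, handle to its -y; origin on its underside. A bystander.
- spice_jar: Glass spice jar with a green lid, 46 mm in diameter, 106 mm high; origin at the centre of its underside. A bystander.

How it is judged:
By the outcome, as a careful person would: the job done as asked, in the order asked, and still so for the second after the job is handed in, with the robot touching nothing.
It also fails if it takes over 58 s, if anything falls off the work surface, if the arm or the gripper's body presses on something with over 40 N, if the wrist force passes 120 N, or if a joint passes its speed limit or range.

## Working session

There is one attempt and no reset: what is moved stays moved. The work goes in short steps, Python scripts to look and compute and a tool call to move; the robot and the scene stay as the last step left them, time stands still between calls to the robot, and variables do not carry over. Pictures are saved under pics/ and viewed, at most 10 in all, crops included, and the job is handed in when it is done.

Besides the shell and the picture viewer there is one more tool, called after "Emit:" as name(argument=value, ...), one argument or row to a line, values as JSON. drive_tool: Moves the arm, as the interface text tells. Its arguments: {"type":"object","properties":{"commands":{"type":"string"}},"required":["commands"]}

```bash
mkdir -p pics; ls
python3 - <<'E'
from plant import manip, optics
import cv2,numpy as np
s=manip.observe()
for k in s: print(k,np.round(s[k],3).tolist())
print(manip.hold_point_z)
ims=[]
for n in ("scene","top"):
    d=optics.snapshot(n); cv2.imwrite(f"pics/{n}0.png",d["frame"][:,:,::-1]); np.savez(f"pics/{n}0.npz",**d)
    R=cv2.Rodrigues(np.array(d["rvec"]))[0]; print(n,d["K"],(-R.T@np.array(d["tvec"]).ravel()),R)
E
```

```text
pics
t 0.0
joints [-1.396, 0.351, 1.652, 0.0, 1.139, -0.085]
dq [-0.0, -0.0, -0.001, -0.001, -0.0, -0.001]
joint_torque [-0.002, -50.61, -29.141, -0.0, 0.004, -0.0]
tcp_pos [0.141, -0.531, 0.231]
tool_rot [[0.966, 0.257, -0.0], [0.257, -0.966, 0.001], [0.0, -0.001, -1.0]]
force [-0.456, -0.522, 0.15]
ft_torque [0.037, 0.004, 0.017]
gripper_force 0.0
width 1.0
0.0187
scene [[455.34574764   0.         279.85296853]
 [  0.         455.34574764 202.59442109]
 [  0.           0.           1.        ]] [-0.10080882  0.64681716  0.61817692] [[-0.65906135 -0.75207786  0.00412666]
 [-0.40893843  0.35374546 -0.84120955]
 [ 0.63119529 -0.55609625 -0.5406935 ]]
top [[394.67706326   0.         280.80546236]
 [  0.         394.67706326 211.80030523]
 [  0.           0.           1.        ]] [0.39931984 0.12641455 1.04882496] [[-0.02784101 -0.99960611  0.00353642]
 [-0.99322082  0.02726339 -0.11300048]
 [ 0.11285955 -0.00665849 -0.99358864]]
```

View pics/scene0.png

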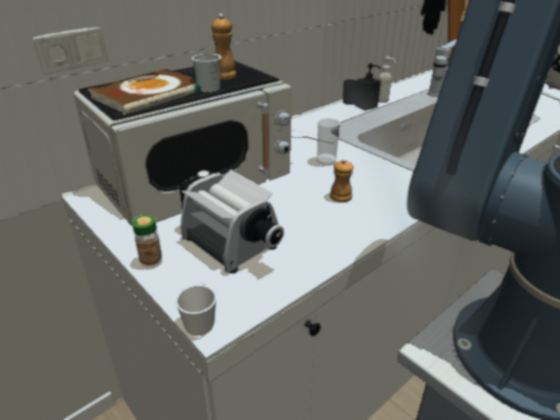

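View pics/top0.png

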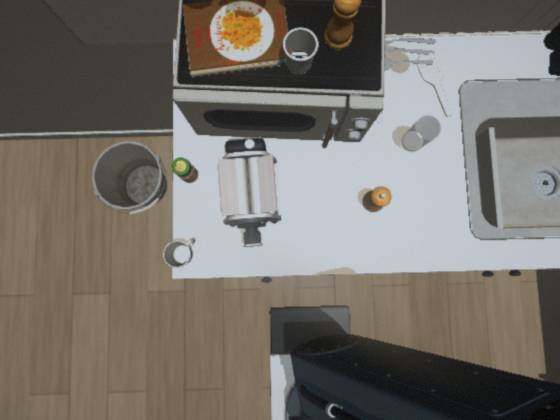

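The scene picture shows the machine at about (230,215) with its dial's end at (275,236). In the top view its body is at about (248,185) and the dial at (252,235). I'll enlarge both.

Run:
```python
import cv2,numpy as np
a=cv2.imread("pics/scene0.png")[160:285,175:300]; b=cv2.imread("pics/top0.png")[130:255,195:295]
a=cv2.resize(a,(400*125//125,400),interpolation=3)
b=cv2.resize(b,None,fx=4,fy=4,interpolation=3)
a=cv2.resize(cv2.imread("pics/scene0.png")[165:275,178:288],(396,396),interpolation=3)
c=np.zeros((500,800,3),np.uint8); c[:396,:396]=a; c[:500,400:800]=b
cv2.imwrite("pics/crop0.png",c)
```

```text
(no output)
```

View pics/crop0.png

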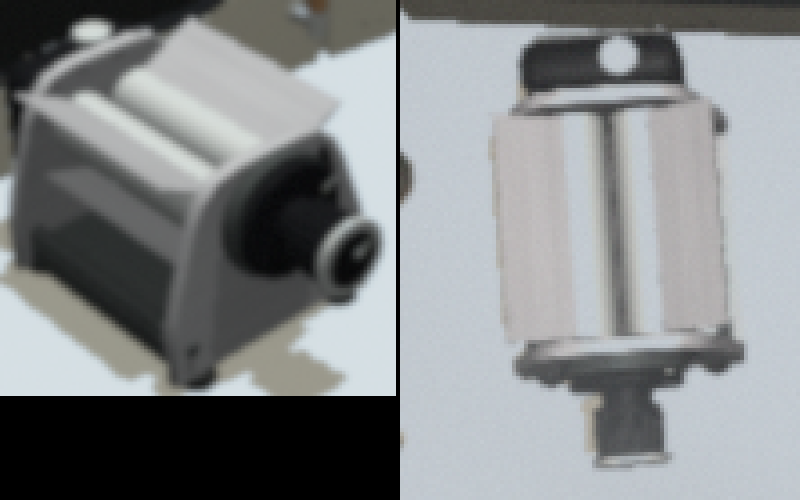

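```bash
cat > h.py <<'E'
import cv2,numpy as np
def ray(d,u,v,z):
    R=cv2.Rodrigues(d["rvec"])[0]; c=-R.T@d["tvec"].ravel()
    r=R.T@np.linalg.inv(d["K"])@[u,v,1]; return c+r*(z-c[2])/r[2]
E
python3 - <<'E'
from h import *
t=dict(np.load("pics/top0.npz")); s=dict(np.load("pics/scene0.npz"))
T=lambda x,y,z:np.round(ray(t,(x-400)/4+195,y/4+130,z),4)
S=lambda x,y,z:np.round(ray(s,x/3.6+178,y/3.6+165,z),4)
print("ring end",T(632,461,.094),T(630,425,.094), S(350,254,.094))
print("trays",[T(*p) for p in((497,115,.13),(508,345,.13),(715,100,.13),(727,325,.13))])
print("gap",T(606,110,.12),T(620,335,.12))
print("foot L,R",T(530,372,.005),T(735,355,.005), S(197,378,0.005))
print("mill",ray(t,380,197,.11),"cup",ray(t,178,254,.06),"jar",ray(t,182,168,.1))
print("front micro",T(440,20,.0))
E
```

```text
ring end [0.4285 0.1893 0.094 ] [0.4502 0.1901 0.094 ] [0.4292 0.1913 0.094 ]
trays [array([0.6346, 0.2631, 0.13  ]), array([0.497, 0.258, 0.13 ]), array([0.6403, 0.1333, 0.13  ]), array([0.5052, 0.1297, 0.13  ])]
gap [0.6385 0.199  0.12  ] [0.5022 0.1932 0.12  ]
foot L,R [0.4919 0.2616 0.005 ] [0.4995 0.1254 0.005 ] [0.4877 0.2545 0.005 ]
mill [ 0.53524124 -0.11949644  0.11      ] cup [0.41298857 0.37851869 0.06      ] jar [0.62161759 0.35886572 0.1       ]
front micro [0.7353 0.3206 0.    ]
```

Emit:
drive_tool(
  commands="1 0.036 -0.047 0 3;1 0.073 -0.095 0 6;1 0.11 -0.142 0 9;1 0.146 -0.19 0 12;1 0.18 -0.235 0 12.6",
)

```text
t: 0.72
tcp_pos: [0.2551, -0.2563, 0.2312]
tool_rot: [[0.999, 0.039, 0.0], [0.039, -0.999, 0.0], [0.0, -0.0, -1.0]]
force: [1.7, -0.3, -0.4]
width: 1.0
gripper_force: 0.0
```

```bash
cat >> h.py <<'E'
G=np.array([.449,.1905,.094]); yaw=.04
U=np.array([[np.sin(yaw),-np.cos(yaw),0],[np.cos(yaw),np.sin(yaw),0],[0,0,1]]) # rows: machine axes in world
def rep(target=None):
    from plant import manip
    s=manip.observe(); p=np.array(s["tcp_pos"]); R=np.array(s["tool_rot"])
    print("t",s["t"],"tcp",np.round(p,4),"mach rel grip mm",np.round(U@(p-G)*1e3,1),"F mach",np.round(U@np.array(s["force"]),2),"yaw",np.arctan2(R[1,0],R[0,0]).round(4),"w",s["width"])
    if target is not None: print("shift",np.round(R.T@(G+U.T@(np.array(target)/1e3)-p),4))
    return s
E
python3 -c "
from h import *
rep((-14,0,110))"
```

```text
t 0.725 tcp [ 0.2551 -0.2563  0.2312] mach rel grip mm [ 438.7 -211.6  137.2] F mach [ 0.41  1.7  -0.4 ] yaw 0.0385 w 0.9998881404947753
shift [ 0.2109 -0.453   0.0273]
```

Emit:
drive_tool(
  commands="1 0.025 -0.055 0 0;1 0.05 -0.11 0 0;1 0.075 -0.165 0 0;1 0.1 -0.22 0 0;1 0.125 -0.275 0 0",
)

```text
t: 1.35
tcp_pos: [0.3692, 0.0237, 0.2314]
tool_rot: [[0.999, 0.04, 0.001], [0.04, -0.999, -0.0], [0.001, 0.0, -1.0]]
force: [1.3, -1.1, -0.1]
width: 1.001
gripper_force: 0.0
```

Emit:
drive_tool(
  commands="1 0.025 -0.055 0 0;1 0.05 -0.11 0.01 0;1 0.075 -0.16 0.02 0;1 0.086 -0.178 0.027 0;1 0.086 -0.178 0.027 0",
)

```text
t: 1.98
tcp_pos: [0.4474, 0.2036, 0.2034]
tool_rot: [[0.999, 0.042, -0.002], [0.042, -0.999, -0.001], [-0.002, 0.001, -1.0]]
force: [-0.1, -0.6, 0.0]
width: 1.005
gripper_force: 0.0
```

Run:
```python
from h import *
from plant import optics
rep((-14,0,-22))
d=optics.snapshot("wrist"); np.savez("pics/w1.npz",**d)
e=optics.snapshot("scene"); np.savez("pics/s1.npz",**e)
c=np.zeros((420,800,3),np.uint8)
c[:300,:400]=cv2.resize(d["frame"],(400,300),interpolation=3)[:,:,::-1]
c[:400,400:]=cv2.resize(e["frame"][140:280,160:300],(400,400),interpolation=3)[:,:,::-1]
cv2.imwrite("pics/w1.png",c)
```

```text
t 1.975 tcp [0.4474 0.2036 0.2034] mach rel grip mm [-13.1  -1.1 109.4] F mach [ 0.63 -0.12  0.04] yaw 0.0417 w 1.0047610994879734
shift [ 0.0013 -0.0009  0.1314]
```

View pics/w1.png

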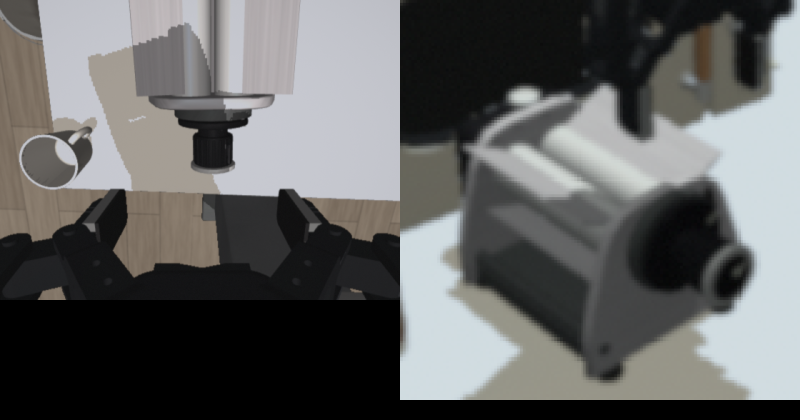

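The wrist picture (shown at 0.714 scale) has the end ring centred at (213,168), 191 to 235 wide. The near skirt is at (211,122), and both open fingers are clear of the dial.

Run:
```python
from h import *
d=dict(np.load("pics/w1.npz")); k=1/.7143
for n,p in dict(ringL=(191,166,.094),ringR=(235,166,.094),ringend=(213,171,.094),ringback=(213,163,.1175),grip=(212.5,150,.1),skL=(175,121,.094),skR=(247.5,121,.094)).items():
    w=ray(d,p[0]*k,p[1]*k,p[2]); print(n,w.round(4),np.round(U@(w-G)*1e3,1))
```

```text
ringL [0.4255 0.214  0.094 ] [-24.5 -22.6   0. ]
ringR [0.4274 0.1675 0.094 ] [ 22.1 -22.5   0. ]
ringend [0.4208 0.1905 0.094 ] [ -1.1 -28.2   0. ]
ringback [0.4379 0.1924 0.1175] [ -2.4 -11.   23.5]
grip [0.4457 0.1926 0.1   ] [-2.2 -3.2  6. ]
skL [0.4728 0.2316 0.094 ] [-40.1  25.4   0. ]
skR [0.4758 0.1587 0.094 ] [32.9 25.5  0. ]
```

Emit:
drive_tool(
  commands="1 0.006 -0.002 0.03 0;1 0.006 -0.002 0.065 0;1 0.006 -0.002 0.095 0;1 0.006 -0.002 0.115 0;1 0.006 -0.002 0.13 0",
)

```text
t: 2.7
tcp_pos: [0.4535, 0.2042, 0.074]
tool_rot: [[0.999, 0.039, 0.0], [0.039, -0.999, -0.0], [0.0, 0.0, -1.0]]
force: [-0.9, -0.4, 0.5]
width: 1.0
gripper_force: 0.0
```

Run:
```python
from h import *
from plant import optics
rep()
d=optics.snapshot("wrist"); np.savez("pics/w2.npz",**d)
e=optics.snapshot("scene"); np.savez("pics/s2.npz",**e)
c=np.zeros((420,800,3),np.uint8)
c[:300,:400]=cv2.resize(d["frame"],(400,300),interpolation=3)[:,:,::-1]
c[:400,400:]=cv2.resize(e["frame"][160:280,180:300],(400,400),interpolation=3)[:,:,::-1]
cv2.imwrite("pics/w2.png",c)
```

```text
t 2.7 tcp [0.4535 0.2042 0.074 ] mach rel grip mm [-13.5   5.  -20. ] F mach [ 0.39 -0.94  0.45] yaw 0.0387 w 1.0004871676691545
```

View pics/w2.png

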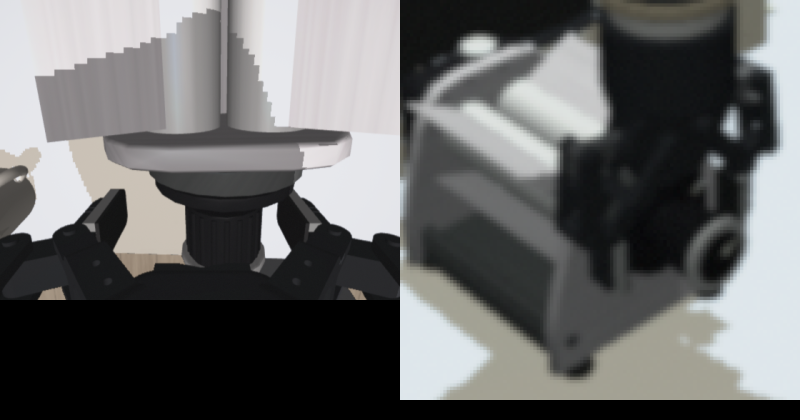

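Emit:
drive_tool(
  commands="1 0 -0.002 0.002 0;1 0 -0.004 0.002 0;1 0 -0.005 0.002 0;1 0 -0.006 0.002 0;1 0 -0.006 0.002 0",
)

```text
t: 3.42
tcp_pos: [0.4534, 0.2112, 0.0724]
tool_rot: [[0.999, 0.04, 0.0], [0.04, -0.999, 0.0], [0.0, -0.0, -1.0]]
force: [-0.0, -0.4, -0.4]
width: 1.0
gripper_force: 0.0
```

Emit:
drive_tool(
  commands="1 0 -0.0003 0 0;1 0 -0.0006 0 0;1 0 -0.001 0 0;1 0 -0.001 0 0;1 0 -0.001 0 0",
)

```text
t: 4.05
tcp_pos: [0.4533, 0.2121, 0.0723]
tool_rot: [[0.999, 0.04, -0.0], [0.04, -0.999, -0.0], [-0.0, 0.0, -1.0]]
force: [-0.7, -0.7, -0.1]
width: 0.997
gripper_force: 0.0
```

Emit:
drive_tool(
  commands="1 0 -0.0003 0 0;1 0 -0.0006 0 0;1 0 -0.001 0 0;1 0 -0.001 0 0;1 0 -0.001 0 0",
)

```text
t: 4.68
tcp_pos: [0.4533, 0.2131, 0.0723]
tool_rot: [[0.999, 0.04, -0.0], [0.04, -0.999, 0.0], [-0.0, -0.0, -1.0]]
force: [0.4, -0.1, 0.2]
width: 0.997
gripper_force: 0.0
```

Emit:
drive_tool(
  commands="1 0 -0.0003 0 0;1 0 -0.0006 0 0;1 0 -0.001 0 0;1 0 -0.001 0 0;1 0 -0.001 0 0",
)

```text
t: 5.3
tcp_pos: [0.4532, 0.2141, 0.0723]
tool_rot: [[0.999, 0.04, -0.0], [0.04, -0.999, -0.0], [-0.0, 0.0, -1.0]]
force: [0.2, 0.0, 0.1]
width: 0.998
gripper_force: 0.0
```

Emit:
drive_tool(
  commands="1 0 -0.0003 0 0;1 0 -0.0006 0 0;1 0 -0.001 0 0;1 0 -0.001 0 0;1 0 -0.001 0 0",
)

```text
t: 5.92
tcp_pos: [0.4532, 0.2151, 0.0723]
tool_rot: [[0.999, 0.04, -0.0], [0.04, -0.999, -0.0], [-0.0, 0.0, -1.0]]
force: [0.2, 0.1, 0.6]
width: 1.0
gripper_force: 0.0
```

Emit:
drive_tool(
  commands="1 0 -0.0003 0 0;1 0 -0.0006 0 0;1 0 -0.001 0 0;1 0 -0.001 0 0;1 0 -0.001 0 0",
)

```text
t: 6.55
tcp_pos: [0.453, 0.2159, 0.0723]
tool_rot: [[0.999, 0.04, -0.0], [0.04, -0.999, -0.0], [-0.0, 0.0, -1.0]]
force: [-0.4, -5.3, 1.2]
width: 1.003
gripper_force: 2.6
```

Emit:
drive_tool(
  commands="1 0 -0.0003 0 0;1 0 -0.0006 0 0;1 0 -0.001 0 0;1 0 -0.001 0 0;1 0 -0.001 0 0",
)

```text
t: 7.18
tcp_pos: [0.4529, 0.2162, 0.0722]
tool_rot: [[0.999, 0.04, -0.001], [0.04, -0.999, -0.002], [-0.001, 0.001, -1.0]]
force: [-0.9, -11.5, 2.5]
width: 0.999
gripper_force: 5.5
```

Run:
```python
from h import *
from plant import optics
rep()
d=optics.snapshot("wrist"); np.savez("pics/w3.npz",**d)
cv2.imwrite("pics/w3.png",cv2.resize(d["frame"][200:,100:500,::-1],(800,440),interpolation=3))
```

```text
t 7.175 tcp [0.4529 0.2162 0.0722] mach rel grip mm [-25.5   4.9 -21.8] F mach [11.5  -1.33  2.53] yaw 0.0401 w 0.9988268914143206
```

View pics/w3.png

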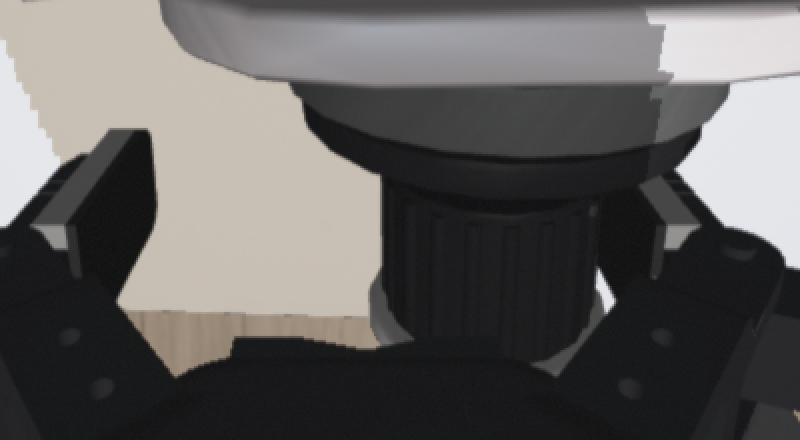

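The picture shows the right pad touching the ribbed grip at (600,230) and the left finger clear. It's a soft contact, about 6 N/mm. I'll ease off and slide outward until the finger hooks the end ring.

Emit:
drive_tool(
  commands="1 0 0.0012 0 0;1 -0.002 0.0012 0 0;1 -0.004 0.0012 0 0;1 -0.006 0.0012 0 0;1 -0.006 0.0012 0 0",
)

```text
t: 7.85
tcp_pos: [0.4475, 0.2157, 0.0725]
tool_rot: [[0.999, 0.04, 0.001], [0.04, -0.999, 0.0], [0.001, 0.0, -1.0]]
force: [2.5, -4.7, -0.2]
width: 1.0
gripper_force: 2.6
```

Emit:
drive_tool(
  commands="1 -0.0005 0 0 0;1 -0.001 0 0 0;1 -0.0015 0 0 0;1 -0.002 0 0 0;1 -0.002 0 0 0",
)

```text
t: 8.48
tcp_pos: [0.4457, 0.2156, 0.0725]
tool_rot: [[0.999, 0.04, 0.001], [0.04, -0.999, 0.0], [0.001, -0.0, -1.0]]
force: [3.3, -5.0, 0.2]
width: 1.001
gripper_force: 2.6
```

Emit:
drive_tool(
  commands="1 -0.0005 0 0 0;1 -0.001 0 0 0;1 -0.0015 0 0 0;1 -0.002 0 0 0;1 -0.002 0 0 0",
)

```text
t: 9.1
tcp_pos: [0.4437, 0.2156, 0.0725]
tool_rot: [[0.999, 0.04, 0.001], [0.04, -0.999, 0.0], [0.001, -0.0, -1.0]]
force: [4.1, -4.3, 0.3]
width: 0.998
gripper_force: 2.6
```

Emit:
drive_tool(
  commands="1 -0.0005 0 0 0;1 -0.001 0 0 0;1 -0.0015 0 0 0;1 -0.002 0 0 0;1 -0.002 0 0 0",
)

```text
t: 9.72
tcp_pos: [0.4417, 0.2155, 0.0725]
tool_rot: [[0.999, 0.04, 0.001], [0.04, -0.999, 0.0], [0.001, -0.0, -1.0]]
force: [3.8, -5.5, -0.1]
width: 0.998
gripper_force: 2.5
```

Emit:
drive_tool(
  commands="1 -0.0005 0 0 0;1 -0.001 0 0 0;1 -0.0015 0 0 0;1 -0.002 0 0 0;1 -0.002 0 0 0",
)

```text
t: 10.35
tcp_pos: [0.4406, 0.2156, 0.0727]
tool_rot: [[0.999, 0.041, 0.004], [0.041, -0.999, 0.001], [0.004, -0.0, -1.0]]
force: [7.9, -5.0, -1.4]
width: 1.004
gripper_force: 5.6
```

Emit:
drive_tool(
  commands="1 -0.0005 0 0 0;1 -0.001 0 0 0;1 -0.0015 0 0 0;1 -0.002 0 0 0;1 -0.002 0 0 0",
)

```text
t: 10.98
tcp_pos: [0.4388, 0.2155, 0.0728]
tool_rot: [[0.999, 0.041, 0.004], [0.041, -0.999, 0.001], [0.004, -0.001, -1.0]]
force: [8.0, -4.4, -1.3]
width: 1.002
gripper_force: 6.1
```

Emit:
drive_tool(
  commands="1 -0.0005 0 0 0;1 -0.001 0 0 0;1 -0.0015 0 0 0;1 -0.002 0 0 0;1 -0.002 0 0 0",
)

```text
t: 11.6
tcp_pos: [0.437, 0.2155, 0.0729]
tool_rot: [[0.999, 0.041, 0.004], [0.041, -0.999, 0.001], [0.004, -0.001, -1.0]]
force: [9.0, -4.3, -1.8]
width: 0.997
gripper_force: 6.5
```

Emit:
drive_tool(
  commands="1 -0.0005 0 0 0;1 -0.001 0 0 0;1 -0.0015 0 0 0;1 -0.002 0 0 0;1 -0.002 0 0 0",
)

```text
t: 12.22
tcp_pos: [0.4352, 0.2155, 0.0729]
tool_rot: [[0.999, 0.041, 0.005], [0.041, -0.999, 0.001], [0.005, -0.001, -1.0]]
force: [9.5, -5.3, -2.4]
width: 1.0
gripper_force: 7.5
```

Run:
```python
from h import *
from plant import optics
rep()
e=optics.snapshot("scene"); np.savez("pics/s3.npz",**e)
t=optics.snapshot("top"); np.savez("pics/t3.npz",**t)
c=np.zeros((500,800,3),np.uint8)
a=dict(np.load("pics/s1.npz"))["frame"]
f=lambda im:cv2.resize(im[200:270,230:300],(400,400),interpolation=3)[:,:,::-1]
c[:400,:400]=f(a);c[:400,400:]=f(e["frame"])
cv2.imwrite("pics/s3.png",c)
# machine shift check: far part of the machine, top cam
d0=cv2.cvtColor(dict(np.load("pics/top0.npz"))["frame"],7).astype(np.float32);d1=cv2.cvtColor(t["frame"],7).astype(np.float32)
print(cv2.phaseCorrelate(d0[135:200,215:280],d1[135:200,215:280],cv2.createHanningWindow((65,65),5)))
```

```text
t 12.225 tcp [0.4352 0.2155 0.0729] mach rel grip mm [-25.5 -12.8 -21.1] F mach [ 5.69  9.28 -2.38] yaw 0.0408 w 0.9996724350969615
((0.012914032261505781, -0.043162855038154646), 1.0102574405846771)
```

View pics/s3.png

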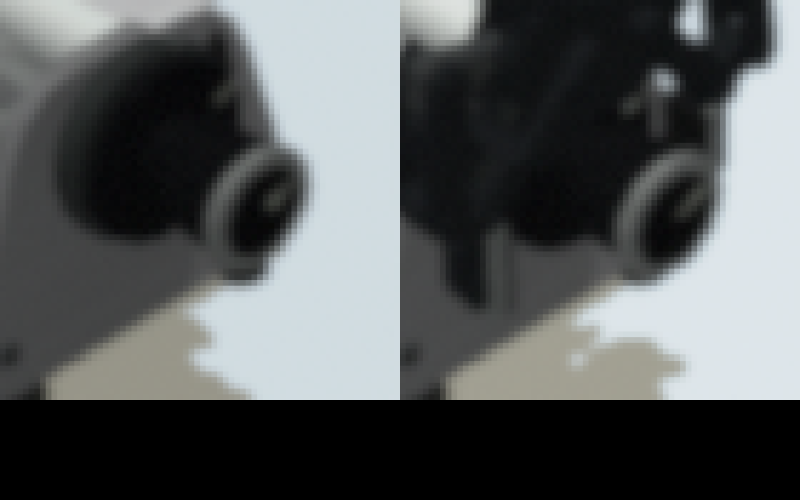

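The right half shows the ring moved out and down by about (15,10) px in the enlarged crop, and its white face mark at (690,205) still points right and up. The machine itself shifted less than 0.05 px. I'll pull 1 mm more, then drag the finger down to turn the dial clockwise.

Emit:
drive_tool(
  commands="1 -0.0005 0 0 0;1 -0.0012 0 0 0;1 -0.0012 0 0.001 0;1 -0.0012 0 0.002 0;1 -0.0012 0 0.003 0",
)

```text
t: 12.95
tcp_pos: [0.4345, 0.2155, 0.0703]
tool_rot: [[0.999, 0.041, 0.006], [0.041, -0.999, 0.001], [0.006, -0.001, -1.0]]
force: [9.5, -6.0, 4.1]
width: 1.001
gripper_force: 7.0
```

Emit:
drive_tool(
  commands="1 0 0 0.001 0;1 0 0 0.002 0;1 0 0 0.003 0;1 0 0 0.004 0;1 0 0 0.004 0",
)

```text
t: 13.58
tcp_pos: [0.4346, 0.2155, 0.0663]
tool_rot: [[0.999, 0.041, 0.006], [0.041, -0.999, 0.001], [0.006, -0.001, -1.0]]
force: [10.3, -5.7, 2.4]
width: 0.999
gripper_force: 7.4
```

Run:
```python
from h import *
from plant import optics
rep()
e=optics.snapshot("scene"); np.savez("pics/s4.npz",**e)
c=np.zeros((400,800,3),np.uint8)
a=dict(np.load("pics/s3.npz"))["frame"]
f=lambda im:cv2.resize(im[215:255,260:300],(400,400),interpolation=3)[:,:,::-1]
c[:400,:400]=f(a);c[:400,400:]=f(e["frame"])
cv2.imwrite("pics/s4.png",c)
```

```text
t 13.575 tcp [0.4346 0.2155 0.0663] mach rel grip mm [-25.6 -13.4 -27.7] F mach [ 6.07 10.09  2.43] yaw 0.041 w 0.9992483159064547
```

View pics/s4.png

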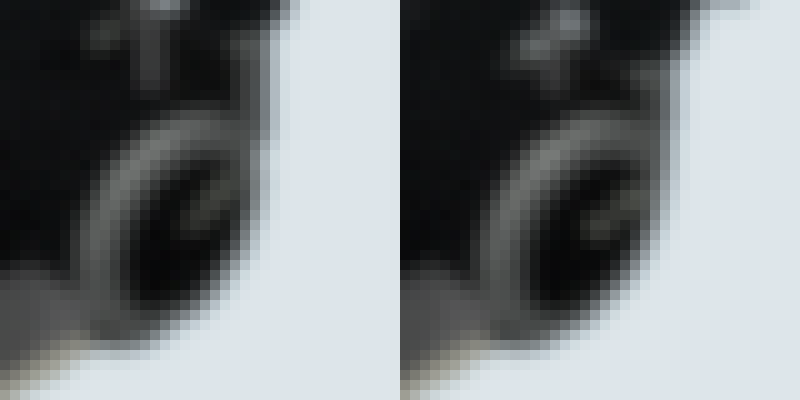

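The mark on the ring face turned clockwise: its centroid moved down and right from about (210,205) to (615,212), or (215,212) in the left half's coordinates. So the finger drives the dial. I'll carry on to about 0.45 rad with less side press and measure the mark by code.

Emit:
drive_tool(
  commands="1 0 0.0006 0.001 0;1 0 0.0006 0.0015 0;1 0 0.0006 0.002 0;1 0 0.0006 0.0025 0;1 0 0.0006 0.0025 0",
)

```text
t: 14.25
tcp_pos: [0.4346, 0.2152, 0.0639]
tool_rot: [[0.999, 0.041, 0.006], [0.041, -0.999, 0.002], [0.006, -0.002, -1.0]]
force: [9.6, -3.3, 3.9]
width: 1.0
gripper_force: 6.2
```

```bash
cat >> h.py <<'E'
def mark(d,pull,C=np.array([-2.0,0,0])):
    # centroid of the bright mark on the ring's face -> angle cw from up
    R=cv2.Rodrigues(d["rvec"])[0]; c=-R.T@d["tvec"].ravel()
    g=cv2.cvtColor(d["frame"],7).astype(float)
    y=-20-pull
    P=lambda x,z:cv2.projectPoints((G+U.T@((np.array([x,y,z])+C)/1e3)).reshape(1,3),d["rvec"],d["tvec"],d["K"],None)[0].ravel()
    ctr=P(0,0)
    # rectify the face: 1 px = 0.25 mm
    n=200; xs,zs=np.meshgrid((np.arange(n)-n/2)*.25,-(np.arange(n)-n/2)*.25)
    pts=(G+(np.stack([xs,np.full_like(xs,y),zs],-1)+C)@U/1e3).reshape(-1,3)
    q=cv2.projectPoints(pts,d["rvec"],d["tvec"],d["K"],None)[0].reshape(n,n,2).astype(np.float32)
    f=cv2.remap(d["frame"],q[...,0],q[...,1],3)
    return f
E
python3 - <<'E'
from h import *
from plant import optics
rep()
e=optics.snapshot("scene"); np.savez("pics/s5.npz",**e)
fs=[]
for n,p in (("s1",0),("s3",6),("s4",6.6),("s5",6.6)):
    fs.append(cv2.resize(np.clip(mark(dict(np.load(f"pics/{n}.npz")),p)*1.7,0,255).astype(np.uint8),(400,300)))
cv2.imwrite("pics/m.png",np.vstack([np.hstack(fs[:2]),np.hstack(fs[2:])])[...,::-1])
E
```

```text
t 14.25 tcp [0.4346 0.2152 0.0639] mach rel grip mm [-25.3 -13.4 -30.1] F mach [3.68 9.5  3.9 ] yaw 0.0409 w 1.0002438137329663
```

View pics/m.png

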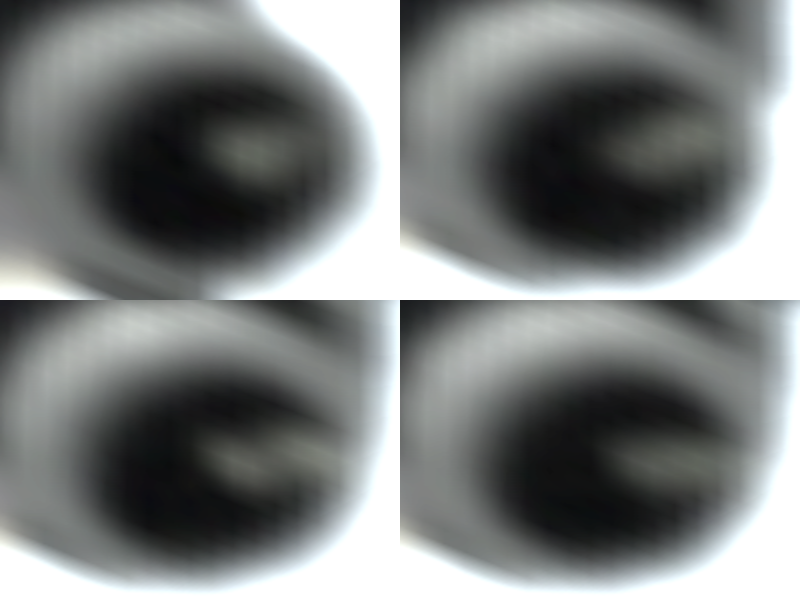

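The rectified face shows the mark turned from up-right to nearly level, about 0.45 rad, which agrees with the finger travel. Next I'll probe for the notch: a small drag, then ease in by 2.8 mm and read the axial force.

Emit:
drive_tool(
  commands="1 0 0 0.0008 0;1 0 0 0.0012 0;1 0.0015 0 0.0012 0;1 0.0028 0 0.0012 0;1 0.0028 0 0.0012 0",
)

```text
t: 14.92
tcp_pos: [0.4366, 0.2152, 0.0625]
tool_rot: [[0.999, 0.04, 0.004], [0.04, -0.999, 0.001], [0.004, -0.001, -1.0]]
force: [6.8, -1.6, 3.6]
width: 0.998
gripper_force: 3.7
```

Emit:
drive_tool(
  commands="1 0.0005 0 0 0;1 0.001 0 0 0;1 0.001 0 0 0;1 0.001 0 0 0;1 0.001 0 0 0",
)

```text
t: 15.55
tcp_pos: [0.4366, 0.215, 0.062]
tool_rot: [[0.999, 0.04, 0.002], [0.04, -0.999, 0.001], [0.002, -0.001, -1.0]]
force: [5.3, 0.2, 3.4]
width: 1.004
gripper_force: 2.8
```

Emit:
drive_tool(
  commands="1 -0.0025 0 0 0;1 -0.0025 -0.0003 0.0006 0;1 -0.0025 -0.0003 0.0012 0;1 0 -0.0003 0.0012 0;1 0 -0.0003 0.0012 0",
)

```text
t: 16.18
tcp_pos: [0.4367, 0.2152, 0.0607]
tool_rot: [[0.999, 0.04, 0.002], [0.04, -0.999, 0.001], [0.002, -0.001, -1.0]]
force: [6.3, -0.6, 2.2]
width: 0.997
gripper_force: 3.7
```

Emit:
drive_tool(
  commands="1 -0.0025 0 0 0;1 -0.0025 0 0.0006 0;1 -0.0025 0 0.001 0;1 0.0003 0 0.001 0;1 0.0003 0 0.001 0",
)

```text
t: 16.8
tcp_pos: [0.4369, 0.2152, 0.0597]
tool_rot: [[0.999, 0.04, 0.002], [0.04, -0.999, 0.001], [0.002, -0.001, -1.0]]
force: [6.4, -1.1, 1.7]
width: 1.002
gripper_force: 3.5
```

Emit:
drive_tool(
  commands="1 -0.0025 0 0 0;1 -0.0025 0 0.0006 0;1 -0.0025 0 0.001 0;1 0.0003 0 0.001 0;1 0.0003 0 0.001 0",
)

```text
t: 17.42
tcp_pos: [0.4379, 0.2152, 0.0588]
tool_rot: [[0.999, 0.04, 0.003], [0.04, -0.999, 0.001], [0.004, -0.001, -1.0]]
force: [9.9, -2.5, 0.6]
width: 0.998
gripper_force: 5.3
```

The force stays at 9.9 N while the dial follows the finger past the plate level, so the pin is dropping in. I'll ease it home.

Emit:
drive_tool(
  commands="1 0.0005 0 0 0;1 0.001 0 0 0;1 0.0015 0 0 0;1 0.002 0 0 0;1 0.002 0 0 0",
)

```text
t: 18.05
tcp_pos: [0.4393, 0.2152, 0.0587]
tool_rot: [[0.999, 0.04, 0.002], [0.04, -0.999, 0.001], [0.002, -0.0, -1.0]]
force: [7.6, -0.8, 2.2]
width: 0.996
gripper_force: 4.4
```

Emit:
drive_tool(
  commands="1 0.001 0.0002 0 0;1 0.002 0.0004 0 0;1 0.003 0.0006 0 0;1 0.004 0.0008 0 0;1 0.005 0.001 0 0",
)

```text
t: 18.68
tcp_pos: [0.4428, 0.2141, 0.0581]
tool_rot: [[0.999, 0.04, -0.002], [0.04, -0.999, -0.0], [-0.002, 0.0, -1.0]]
force: [0.4, 1.3, -0.1]
width: 1.0
gripper_force: 0.0
```

Emit:
drive_tool(
  commands="1 0.002 0.002 0 0;1 0.003 0.005 0 0;1 0.003 0.008 0 0;1 0.003 0.01 0 0;1 0.003 0.01 0 0",
)

```text
t: 19.3
tcp_pos: [0.4468, 0.2042, 0.0584]
tool_rot: [[0.999, 0.04, -0.0], [0.04, -0.999, -0.0], [-0.0, 0.0, -1.0]]
force: [0.3, 0.3, -0.3]
width: 0.997
gripper_force: 0.0
```

Emit:
drive_tool(
  commands="1 0 0 -0.02 0;1 0 0 -0.05 0;1 0 0 -0.09 0;1 0 0 -0.13 0;1 0 0 -0.15 0",
)

```text
t: 19.92
tcp_pos: [0.4473, 0.2046, 0.2105]
tool_rot: [[0.999, 0.04, 0.003], [0.04, -0.999, 0.001], [0.003, -0.001, -1.0]]
force: [-0.5, -0.6, -0.9]
width: 1.002
gripper_force: 0.0
```

Emit:
drive_tool(
  commands="1 -0.05 0.05 0 0;1 -0.08 0.11 0 0;1 -0.08 0.17 0 0;1 -0.08 0.2 0 0;1 -0.08 0.2 0 0",
)

```text
t: 20.55
tcp_pos: [0.3748, -0.0004, 0.2086]
tool_rot: [[0.999, 0.036, 0.0], [0.036, -0.999, -0.0], [0.0, 0.0, -1.0]]
force: [-0.7, 0.4, -0.5]
width: 1.005
gripper_force: 0.0
```

Run:
```python
from h import *
from plant import optics
rep()
e=optics.snapshot("scene"); np.savez("pics/s6.npz",**e)
t=optics.snapshot("top"); np.savez("pics/t6.npz",**t)
a=dict(np.load("pics/scene0.npz"))["frame"]
f=lambda im:cv2.resize(im[190:260,230:300],(400,400),interpolation=3)[:,:,::-1]
cv2.imwrite("pics/s6.png",np.hstack([f(a),f(e["frame"])]))
w=lambda n,k,r:cv2.cvtColor(dict(np.load(n))["frame"],7).astype(np.float32)[r]
for r in (np.s_[135:200,215:280],np.s_[222:250,235:270]):
    A,B=w("pics/top0.npz",0,r),w("pics/t6.npz",0,r); print(cv2.phaseCorrelate(A,B,cv2.createHanningWindow(A.shape[::-1],5)))
```

```text
t 20.55 tcp [ 0.3748 -0.0004  0.2086] mach rel grip mm [187.8 -81.8 114.6] F mach [-0.39 -0.68 -0.51] yaw 0.0363 w 1.005181346476983
((0.02688985356196838, -0.01149337089537994), 0.9951145266309197)
((-0.04437421313538081, -0.0804558435076057), 1.040476950009664)
```

View pics/s6.png

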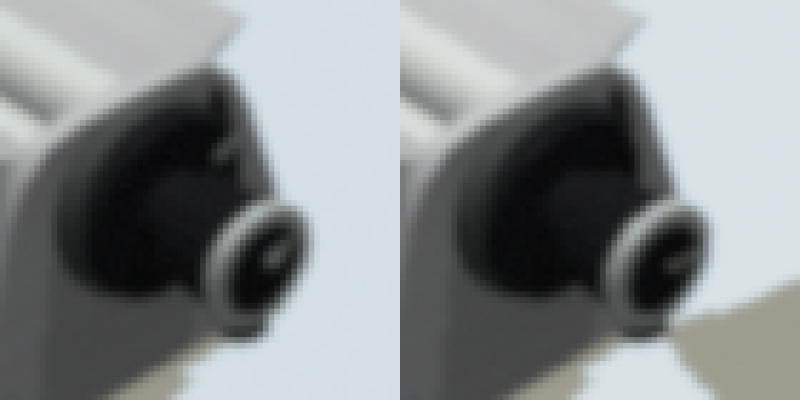

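The dial is back at its starting depth: the ring is at (655,260), matching (255,260) at the start. The face mark has turned clockwise, the pointer is now hidden behind the grip, and the machine hasn't moved. I'm handing in.

```bash
python3 -c "
from plant import manip
print(manip.close_job())"
```

```text
the job is handed in; nothing more can be done
None
```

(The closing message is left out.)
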